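# Catch a hammer-head bolt in slotted strut

## Task

Fit the missing fastening of the shelf-arm bracket: take the spring-loaded hammer-head bolt from the parts tray, pass its head through the bracket's empty long hole into the strut, push it down against its spring just far enough for the head to get under the strut's lips, turn it a quarter turn clockwise (seen from above) and let go, so that the spring pulls the head up crosswise under both lips, upright, like the bolt already fitted beside it. Feel your way and press gently: the thickness of the packing under the strut is not known, the spring must not be driven solid or the bolt forced, and everything else stays where it is.

Things in the scene. Friction and masses are not known exactly. Their poses are not given: they have to be found in the camera images.
- bolt_mid (a point): Half-way up the spring-loaded hammer-head bolt, on its axis: zinc-plated steel, 70 mm tall, 0.15 kg, standing on its head in a black tray (floor 3 mm thick, walls 20 mm high) among other fasteners. Its foot is 35 mm below. Axes: x along the head's 34 mm length, y across its 19 mm width, z up. A round spring washer, 30 mm across, 2.5 mm thick, sits on the stem, its underside 17 mm above the foot.
- bolt_nut (a point): Where to grip and turn the bolt: middle of its long hexagon nut, 17 mm across flats, fast on the bolt, from 37 to 67 mm above the foot; this point is 52 mm above the foot; same axes. Two flats face +y and -y, the others lie 60 degrees round. Under it a 16 mm thick spring presses the washer down on a stop with 4 N, stiffens by 1.6 N per mm as the washer is pushed up, and is solid after 6.5 mm (14 N).
- bolt_foot (a point): Centre of the underside of the bolt's head, on its axis; same axes. The head is 34 x 19 mm, 8 mm thick, lower edge bevelled, with a 10 mm stem above it. Its corners at +x+y and -x-y are square, the other two rounded off: inside the strut it can turn clockwise only, and stops against the channel's side walls soon after a quarter turn (90 to 98 degrees).
- hole_foot (a point): Point on the table straight below the centre of the bracket's empty long hole (22 x 42 mm). Axes: y along strut, slot and hole, x across, z up. The strut rests between wooden cheeks on packing 0 to 14 mm thick, different each time and not measured: its top is 41 to 55 mm, and the top of the grey 5 mm bracket plate on it 46 to 60 mm, above this point. The bracket's arm points to +x.
- rail: The slotted strut, origin and axes as hole_foot: steel channel 41 x 41 mm, 420 mm long, walls 2.5 mm, slot upwards, 22 mm wide. The lips turn down at the slot's edges to 12 mm below the plate's top; inside it is 36 mm wide and 43 mm deep from the plate's top. The washer lands on the plate with the bolt's foot 17 mm below the plate's top; the head clears the lips at over 20 mm; the spring is solid at 23.5 mm.
- old_bolt (a point): Point on the table below the axis of the bolt already fitted in the bracket's other hole, 90 mm from the empty one along the strut's -y: the same kind of bolt, head crosswise under the lips, standing 50 mm above the plate. It is what the new one should look like.
- hex_bolt: plain hexagon-head bolt standing on its head in the tray, 52 mm tall, not wanted; origin under its head
- bar_nut: plain flat channel nut 34 x 19 x 8 mm lying in the tray, not wanted; origin under its centre
- plate_washer: square plate washer 40 x 40 x 5 mm lying in the tray, not wanted; origin under its centre
- spanner: open-ended spanner 150 mm long, lying flat on the table near the robot; not needed; origin under its middle
- label_roll: roll of white labels standing on the table, 56 mm across, 57 mm tall; origin under its centre
- handset: black handset lying flat on the table, 150 x 74 x 16 mm; origin under its centre
Mind the look-alikes: they are no part of the job. Leave any yellow look-alike of the part that bears bolt_mid alone.

How it is judged:
By the outcome, as a careful person would: the job done as asked, in the order asked, and still so for the second after the job is handed in, with the robot touching nothing.
It also fails if it takes over 59 s, if anything falls off the work surface, if the arm or the gripper's body presses on something with over 40 N, if the wrist force passes 120 N, or if a joint passes its speed limit or range.

## Robot

A 6-joint arm with a two-finger parallel gripper is mounted at the origin on the work surface. World frame = base frame: x ahead of the robot, y to its left, z up, the work surface at z = 0. Lengths are in m, angles in rad, forces in N, time in s.
With the tool pointing down it reaches from about 0.35 to 0.85 m from the base axis. Payload 8.1 kg.
Tool frame: the origin (TCP) lies between the finger pads; the fingertips stand 8 mm ahead of it and the grasp point (between the pads) lies 11 mm behind it (robot.tip_reach is the y of the fingertips in the tool frame, in m); y points along the fingers, z is the direction in which the jaws open and shut, and the axes are right-handed (so a half turn about y gives the same grasp; the last joint's range is limited). The gripper opens to 93 mm and grips with 3 to 60 N. Pads are 15 mm wide; open, the fingers measure 128 mm over their backs; the gripper's body (75 mm by 188 mm) begins 65 mm behind the grasp point.
Start: joints at [1.242, 0.13, 1.488, -0, 1.523, -0.085], TCP at [0.145, 0.582, 0.199] pointing down, gripper open.
Joint ranges: [-2.96, 2.96], [-0.89, 2.26], [0.02, 2.5], [-1.34, 4.48], [0, 2.73], [-2.66, 2.66]. Speed limits (rad/s): [2.39, 2.39, 2.79, 3.14, 3.14, 3.14].

## Interface

Orientations are given as a rotation vector (axis times angle).
In Python, from plant import robot gives the robot as it stands.
- The arm moves only by the tool carry_out, never from a script. Its argument "increments" is a list of rows, each an object with "linear": the shift along the tool's x, y, z in m, a list of three; "yaw": the turn about the tool's y in rad. A call has 1 to 5 rows; each row is the pose to reach, as a shift and turn from the pose measured when the call began, along the tool's axes at that moment; what a row does not reach only later rows make up. A row lasts 1/8 s, in which the tool goes at most 62.5 mm and 10.7 degrees, less where a joint would pass 70% of its speed; a pose out of reach is approached as far as the arm can. A call with a gripper value outside its range is refused whole. "gripper" is the opening, from 0 (shut) to 1 (fully open), set as the call begins (left out, the last holds). The fingers move at their own pace and stop on an object; "newtons" is the grip in N (left out, the last holds). Time passes only in rows, so rows that repeat a pose let the fingers close. It gives the time, the measured TCP pose, the force and the opening at its end, in the units of the state.
- robot.read_state(): the state, without advancing time (a new reading comes with each control period).
- robot.read_camera(name): name is "side" or "top" or "wrist"; returns the picture (400x640x3 uint8, blue, green, red); there is no depth.
- robot.camera_params(name): a dict with "fov_y" (degrees; the focal length in pixels is half the picture's height over the tangent of half this angle, whatever the lens; pixels are square), "cx", "cy" (the principal point, pixels), "R" (3x3) and "t" (3): a world point X has camera coordinates R X + t. Camera axes: x right, y down, z forward; pixel columns grow to the right and rows downward; lengths in m; the calibration is good to about 2 mm. The wrist camera is an equidistant fisheye: a pixel r from the principal point sees the ray r / f radians off the axis. A picture is of the moment at which its call begins: read the wrist's pose just before it. camera_params takes no time and is no camera call; for the wrist camera it gives the pose at the moment of the call.
- robot.close_job(): hands the job in, once; it reports no verdict.
The state is a dict: "t": time; "q": joint angles; "dq": joint speeds; "joint_torque": joint torques, N m; "tool_pos": TCP position; "orientation": TCP orientation; "force": force on the tool from outside, world axes, zero at the start; "wrist_torque": the same for the moment, N m; "opening": finger opening in m.
Only numpy, scipy, OpenCV 4.12 (cv2) and the standard library are available. Lean on these libraries where they do the work, as an engineer would, in place of code of your own. Each camera call takes 0.05 s, during which the arm holds its last target.

## Working session

There is one attempt and no reset: what is moved stays moved. The work goes in short steps, Python scripts to look and compute and a tool call to move; the robot and the scene stay as the last step left them, time stands still between calls to the robot, and variables do not carry over. Pictures are saved under pics/ and viewed, and the job is handed in when it is done.

Besides the shell and the picture viewer there is one more tool, called by a JSON object that holds its "api" and its "payload". carry_out: Moves the arm, as the interface text tells. Its arguments: {"type":"object","properties":{"increments":{"type":"array","items":{"type":"object","properties":{"linear":{"type":"array","items":{"type":"number"}},"yaw":{"type":"number"}}}},"gripper":{"type":"number"},"newtons":{"type":"number"}},"required":["increments"]}

```bash
ls; mkdir -p pics; python3 - <<'E'
from plant import robot
import cv2
s=robot.read_state(); print({k:s[k] for k in s})
print(robot.tip_reach)
for n in ("top","side","wrist"):
    p=robot.camera_params(n); print(n,p)
    cv2.imwrite(f"pics/{n}0.png",robot.read_camera(n))
E
```

```text
pics
{'t': 0.0, 'q': array([ 1.24160444e+00,  1.31139420e-01,  1.48926626e+00, -2.16560790e-05,
        1.52298752e+00, -8.53833159e-02]), 'dq': array([-0.00102627,  0.0021314 , -0.00103484, -0.00079166, -0.00134524,
       -0.00052644]), 'joint_torque': array([ 5.07486584e-04, -5.59819865e+01, -4.91771793e+01,  7.67753273e-02,
        3.46240634e-02, -1.53905889e-04]), 'tool_pos': array([0.14462409, 0.581696  , 0.19830761]), 'orientation': array([-1.56407691,  0.19172165, -0.19117157]), 'force': array([-0.78957027, -0.68079795, -0.07188281]), 'wrist_torque': array([ 0.00745234,  0.00083856, -0.01386735]), 'opening': 0.09263612959586366}
0.008
top {'fov_y': 48.81044723257736, 'cx': 318.14772468599807, 'cy': 196.83729954679097, 'R': array([[-0.02954261, -0.99946284,  0.01418685],
       [-0.99887717,  0.02899348, -0.0374671 ],
       [ 0.03703564, -0.01527779, -0.99919715]]), 't': array([0.01220612, 0.53933286, 1.13291738])}
side {'fov_y': 55.74943940230409, 'cx': 317.84506421614975, 'cy': 197.8827206747652, 'R': array([[ 0.66623227, -0.74566095,  0.01114957],
       [-0.45356245, -0.41702565, -0.78763616],
       [ 0.59195918,  0.5196916 , -0.61603975]]), 't': array([-0.38088957,  0.29842442,  0.64331191])}
wrist {'fov_y': 65.70646984690485, 'cx': 317.78769542351904, 'cy': 200.13486919769136, 'R': array([[ 0.24184634,  0.97031077, -0.00271287],
       [ 0.93831833, -0.23315847,  0.25533475],
       [ 0.24712152, -0.06429731, -0.96684891]]), 't': array([-0.59854084, -0.02990078,  0.3903126 ])}
```

View pics/top0.png

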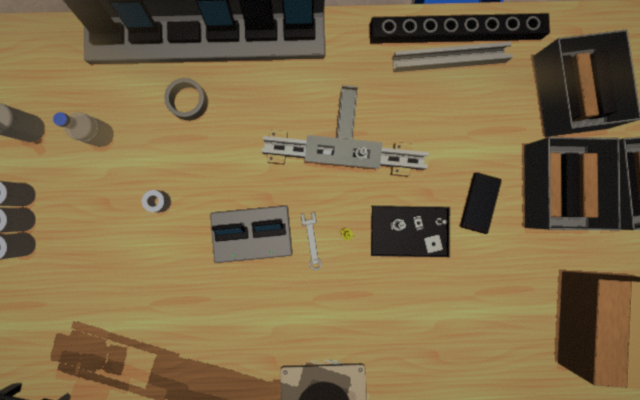

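View pics/side0.png

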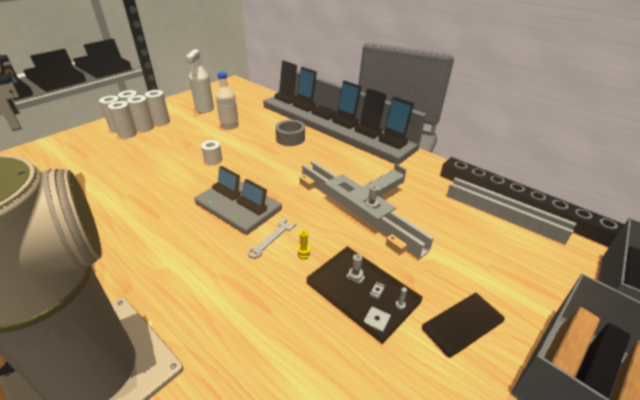

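View pics/wrist0.png

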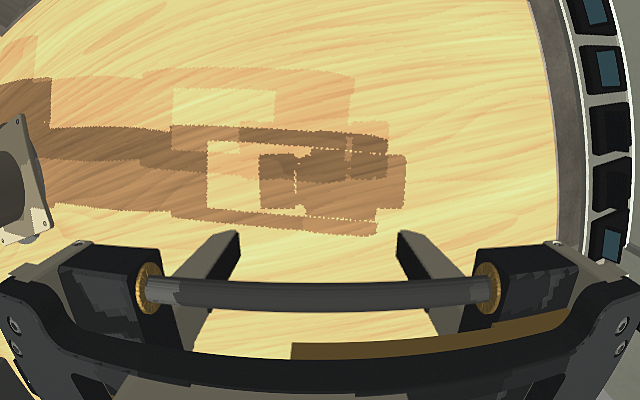

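The top picture shows the tray with the bolt near (398,225), the hex bolt at (440,222), the empty hole at (325,150), the old bolt at (362,153) and a yellow look-alike at (347,233), which I must leave alone. The side view agrees. I'll get rough positions first, then use the wrist camera.

```bash
cat > h.py <<'E'
import numpy as np, cv2
from scipy.spatial.transform import Rotation as Rot
from plant import robot
def ray(n,u,v,p=None):
    p=p or robot.camera_params(n); f=200/np.tan(np.radians(p['fov_y']/2))
    a=np.array([u-p['cx'],v-p['cy']])
    if n=='wrist':
        r=np.hypot(*a); th=r/f; d=np.array([*(a/max(r,1e-9)*np.sin(th)),np.cos(th)])
    else: d=np.array([*(a/f),1.])
    R=np.array(p['R']); return -R.T@p['t'], R.T@d
def onz(n,u,v,z,p=None):
    o,d=ray(n,u,v,p); return o+d*(z-o[2])/d[2]
def proj(n,X,p=None):
    p=p or robot.camera_params(n); f=200/np.tan(np.radians(p['fov_y']/2))
    c=np.array(p['R'])@X+p['t']
    if n=='wrist':
        th=np.arctan2(np.hypot(c[0],c[1]),c[2]); return np.array([p['cx'],p['cy']])+f*th*c[:2]/np.hypot(c[0],c[1])
    return np.array([p['cx'],p['cy']])+f*c[:2]/c[2]
def two(a,b):
    (o1,d1),(o2,d2)=a,b; A=np.stack([d1,-d2],1); k=np.linalg.lstsq(A,o2-o1,rcond=None)[0]
    return (o1+k[0]*d1+o2+k[1]*d2)/2, np.linalg.norm(o1+k[0]*d1-o2-k[1]*d2)
def tool(s=None):
    s=s or robot.read_state(); return np.array(s['tool_pos']),Rot.from_rotvec(s['orientation']).as_matrix()
E
python3 - <<'E'
from h import *
import pickle
for n,(x0,y0,x1,y1) in {'top':(250,80,460,270),'side':(280,140,460,345)}.items():
    im=cv2.imread(f'pics/{n}0.png')[y0:y1,x0:x1]
    k=min(800/(x1-x0),600/(y1-y0)); print(k)
    cv2.imwrite(f'pics/{n}0z.png',cv2.resize(im,None,fx=k,fy=k,interpolation=cv2.INTER_CUBIC))
for nm,u,v,z in(('bolt',398,225,.06),('hole',325,150,.05),('old',362,153,.09),('yel',347,233,.06),('hex',440,222,.05)): print(nm,onz('top',u,v,z))
print(tool())
E
```

```text
3.1578947368421053
2.926829268292683
bolt [ 0.46200155 -0.19872294  0.06      ]
hole [ 0.65519801 -0.02367138  0.05      ]
old [ 0.6396915 -0.1117644  0.09     ]
yel [ 0.44603981 -0.07154285  0.06      ]
hex [ 0.46602401 -0.30645521  0.05      ]
(array([0.14465209, 0.5818292 , 0.19854178]), array([[ 9.70431318e-01, -4.55375940e-04,  2.41376986e-01],
       [-2.41377385e-01, -1.32803557e-03,  9.70430417e-01],
       [-1.21353442e-04, -9.99999014e-01, -1.39868476e-03]]))
```

View pics/top0z.png

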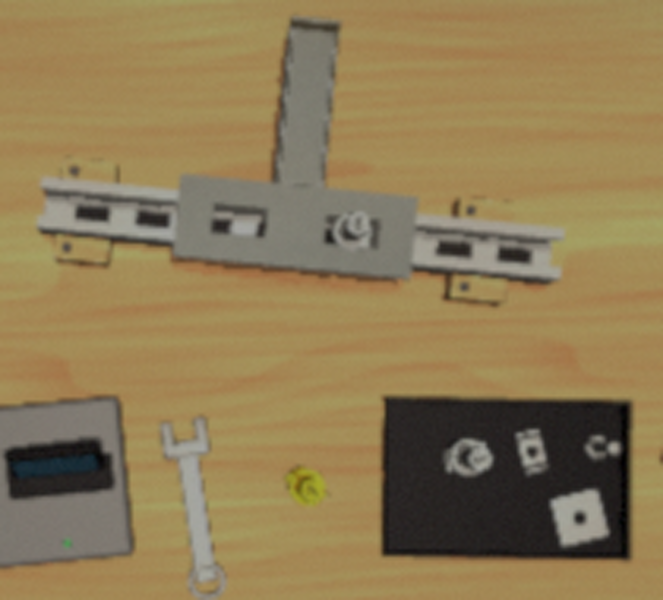

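View pics/side0z.png

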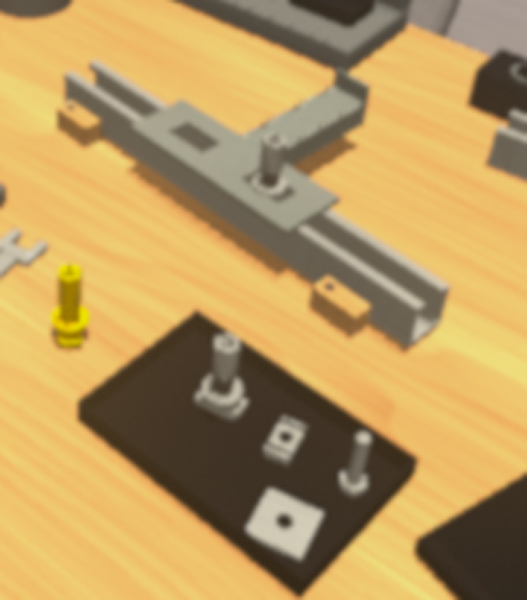

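```bash
python3 - <<'E'
from h import *
p=robot.camera_params('wrist'); P,R=tool(); Rc=np.array(p['R'])
c=-Rc.T@p['t']; print('cam in tool',R.T@(c-P),'axis',R.T@Rc[2],'right',R.T@Rc[0])
for X in ([.3,.45,.3],[.45,.2,.3],[.5,-.05,.3],[.50,-.14,.3]): print(R.T@(np.array(X)-P))
E
```

```text
cam in tool [-7.04146751e-02 -1.84963548e-01 -1.45819236e-04] axis [ 0.25547048  0.96681615 -0.00117193] right [4.84585659e-04 1.08410315e-03 9.99999295e-01]
[ 0.18256275 -0.10135379 -0.09057557]
[ 0.3884718  -0.10109009 -0.29697662]
[ 0.49733771 -0.10078085 -0.52751538]
[ 0.51906167 -0.10066132 -0.61485411]
```

{"api": "carry_out", "payload": {"increments": [{"linear": [0.05,-0.02,-0.02]},{"linear": [0.1,-0.04,-0.04]},{"linear": [0.15,-0.06,-0.06]},{"linear": [0.2,-0.06,-0.1]},{"linear": [0.24,-0.06,-0.14]}]}}

```text
$.increments[0]: bad value
```

{"api": "carry_out", "payload": {"increments": [{"linear": [0.04,0,-0.045]},{"linear": [0.08,0,-0.09]},{"linear": [0.11,0,-0.14]},{"linear": [0.14,0,-0.19]},{"linear": [0.17,0,-0.24]}]}}

```text
$.increments[0]: bad value
```

{"api": "carry_out", "payload": {"increments": [{"linear": [0.05,-0.02,-0.02],"yaw": 0.0},{"linear": [0.1,-0.04,-0.04],"yaw": 0.0},{"linear": [0.15,-0.06,-0.06],"yaw": 0.0},{"linear": [0.2,-0.06,-0.1],"yaw": 0.0},{"linear": [0.24,-0.06,-0.14],"yaw": 0.0}]}}

```text
t: 0.78
tool_pos: [0.345, 0.3865, 0.2587]
orientation: [-1.564, 0.192, -0.192]
force: [1.0, 0.7, -0.0]
opening: 0.0931
```

{"api": "carry_out", "payload": {"increments": [{"linear": [0.04,0.0,-0.045],"yaw": 0.0},{"linear": [0.08,0.0,-0.09],"yaw": 0.0},{"linear": [0.11,0.0,-0.14],"yaw": 0.0},{"linear": [0.14,0.0,-0.19],"yaw": 0.0},{"linear": [0.17,0.0,-0.24],"yaw": 0.0}]}}

```text
t: 1.4
tool_pos: [0.4521, 0.1107, 0.2589]
orientation: [-1.564, 0.191, -0.192]
force: [0.8, 0.4, 0.3]
opening: 0.0925
```

{"api": "carry_out", "payload": {"increments": [{"linear": [0.02,0.0,-0.05],"yaw": 0.0},{"linear": [0.05,0.0,-0.1],"yaw": 0.0},{"linear": [0.075,0.0,-0.15],"yaw": 0.0},{"linear": [0.1,0.0,-0.2],"yaw": 0.0},{"linear": [0.1,0.0,-0.21],"yaw": 0.0}]}}

```text
t: 2.02
tool_pos: [0.4982, -0.1204, 0.2584]
orientation: [-1.564, 0.195, -0.194]
force: [0.2, 0.2, 0.2]
opening: 0.0931
```

```bash
python3 - <<'E'
from h import *
import json,pickle
print(tool()[0]); p=robot.camera_params('wrist'); im=robot.read_camera('wrist'); cv2.imwrite('pics/w1.png',im); pickle.dump(p,open('w1.pkl','wb'))
for n,X in (('bolt',(.462,-.199,.06)),('hole',(.655,-.024,.055)),('old',(.64,-.112,.09))): print(n,proj('wrist',np.array(X),p))
E
```

```text
[ 0.49823515 -0.12035578  0.25842937]
bolt [251.37862172 164.64113024]
hole [410.10028309 264.9199408 ]
old [351.21858912 283.3386284 ]
```

View pics/w1.png

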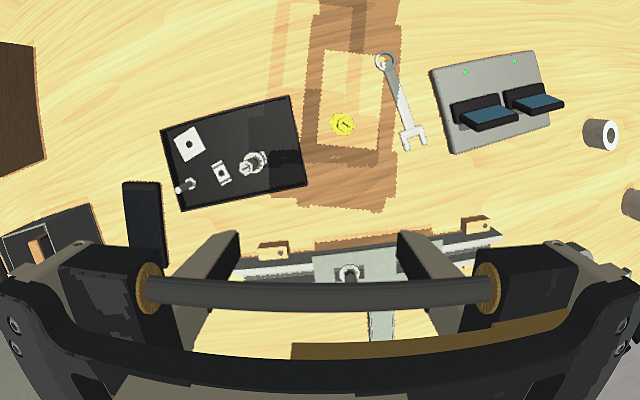

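```bash
python3 - <<'E'
from h import *
im=cv2.imread('pics/w1.png')[130:200,170:280]
cv2.imwrite('pics/w1z.png',cv2.resize(im,None,fx=7,fy=7,interpolation=cv2.INTER_CUBIC))
E
```

```text
(no output)
```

View pics/w1z.png

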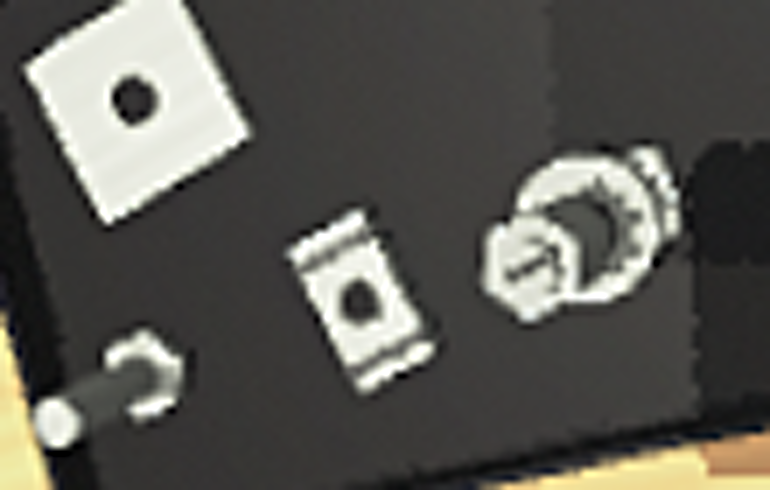

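{"api": "carry_out", "payload": {"increments": [{"linear": [0.02,0.04,-0.03],"yaw": 0.0},{"linear": [0.04,0.08,-0.06],"yaw": 0.0},{"linear": [0.054,0.108,-0.085],"yaw": 0.0},{"linear": [0.054,0.108,-0.085],"yaw": 0.0}]}}

```text
t: 2.58
tool_pos: [0.5275, -0.2146, 0.1473]
orientation: [-1.561, 0.2, -0.189]
force: [-0.1, 0.6, -0.3]
opening: 0.0926
```

```bash
python3 - <<'E'
from h import *
import pickle
print(tool()[0]); p=robot.camera_params('wrist'); im=robot.read_camera('wrist'); cv2.imwrite('pics/w2.png',im); pickle.dump(p,open('w2.pkl','wb'))
u=proj('wrist',np.array([.462,-.199,.06]),p).astype(int); print(u)
x0,y0=u[0]-60,max(u[1]-45,0); print(x0,y0)
cv2.imwrite('pics/w2z.png',cv2.resize(im[y0:y0+90,x0:x0+120],None,fx=6,fy=6,interpolation=cv2.INTER_CUBIC))
E
```

```text
[ 0.52746123 -0.21457797  0.14726546]
[317 124]
257 79
```

View pics/w2z.png

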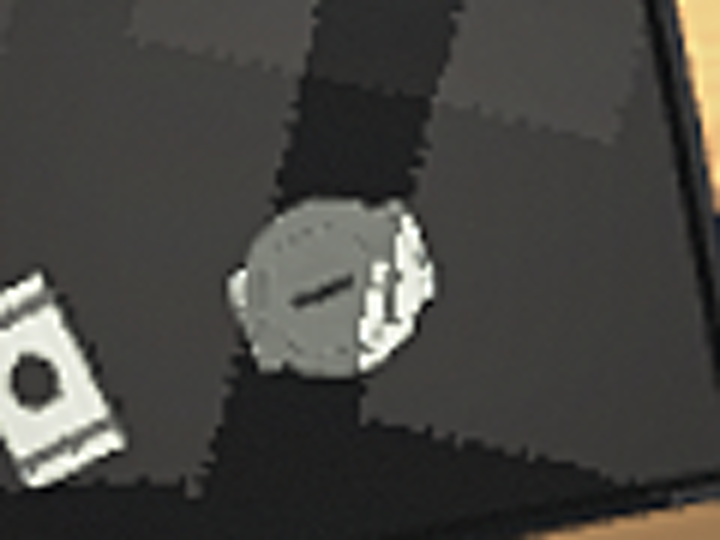

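```bash
python3 - <<'E'
from h import *
import pickle
p=pickle.load(open('w2.pkl','rb')); g=cv2.cvtColor(cv2.imread('pics/w2.png'),cv2.COLOR_BGR2GRAY)
# mark: dark pixels inside nut top
x0,y0=257,79; sub=g[y0+43:y0+54,x0+44:x0+63]; print(sub)
w=np.clip(95-sub.astype(float),0,None); yy,xx=np.nonzero(w>5); W=w[yy,xx]
X=np.array([onz('wrist',x0+44+a,y0+43+b,.0735,p)[:2] for a,b in zip(xx,yy)])
c=(X*W[:,None]).sum(0)/W.sum(); C=np.cov(X.T,aweights=W); e,v=np.linalg.eigh(C); d=v[:,1]; print('centre',c,'len',np.sqrt(12*e[1]),'ang',np.degrees(np.arctan2(d[1],d[0])))
print('side px pred',proj('side',np.array([*c,.073])),proj('top',np.array([*c,.073])))
P,R=tool(); print('jaw ang',np.degrees(np.arctan2(R[1,2],R[0,2])),robot.read_state()['q'])
E
```

```text
[[129 129 127 127 127 128 128 127 126 124 124 123 125 126 126 126 126 120
  150]
 [132 133 126 126 128 127 125 123 123 124 123 125 125 127 127 128 125 117
  219]
 [120 137 125 125 125 124 123 124 124 126 128 130 133 124 105 129 124 113
  217]
 [115 132 126 126 124 124 123 126 130 132 135 108  91  77  60 130 123 113
  218]
 [117 131 127 127 126 128 131 132 130 101  87  58  41  43  71 130 121 109
  151]
 [119 131 129 130 130 116 109 107  92  51  18  39  77 100 110 128 116 187
  207]
 [119 129 129 131 118  80  56  51  40  40  77  95 119 132 129 126 114 235
  251]
 [118 128 128 131  92  50  44  70  92  90 131 133 129 128 128 125 110 232
  249]
 [123 128 127 130 132  96 111 136 133 133 131 129 129 127 126 122 109 230
  248]
 [132 127 127 126 129 127 128 128 130 128 128 127 127 126 123 118 103 224
  247]
 [120 132 127 127 126 126 128 127 128 125 126 125 125 125 124 115 235 241
  234]]
centre [ 0.46283512 -0.20493067] len 0.008648484698803548 ang 97.84242408247506
side px pred [357.88416942 255.38881524] [401.54778432 224.72342458]
jaw ang 75.83674616659724 [-4.74009386e-01  8.27355308e-02  1.63109239e+00 -1.43966001e-03
  1.43176785e+00 -1.79740691e+00]
```

{"api": "carry_out", "payload": {"increments": [{"linear": [-0.04,0.01,-0.004],"yaw": 0.07},{"linear": [-0.0651,0.03,-0.0064],"yaw": 0.14},{"linear": [-0.0651,0.05,-0.0064],"yaw": 0.14}], "gripper": 0.55, "newtons": 15}}

```text
t: 3.0
tool_pos: [0.4634, -0.203, 0.1011]
orientation: [-1.55, 0.305, -0.303]
force: [-0.4, 0.5, -0.1]
opening: 0.0679
```

```bash
python3 - <<'E'
from h import *
P,R=tool(); print(P,R[:,1],robot.read_state()['opening']); print('jaw',np.degrees(np.arctan2(R[1,2],R[0,2])))
print(R.T@(np.array([.4628,-.2049,.048])-P))
E
```

```text
[ 0.4634291  -0.20298786  0.10114569] [-1.67621140e-03 -4.08385598e-04 -9.99998512e-01] 0.06787977770286255
jaw 67.81891131926
[ 0.00021366  0.05314745 -0.0019544 ]
```

{"api": "carry_out", "payload": {"increments": [{"linear": [0.0002,0.01,-0.002],"yaw": 0.0},{"linear": [0.0002,0.035,-0.002],"yaw": 0.0},{"linear": [0.0002,0.053,-0.002],"yaw": 0.0},{"linear": [0.0002,0.053,-0.002],"yaw": 0.0}]}}

```text
t: 3.5
tool_pos: [0.4621, -0.204, 0.0471]
orientation: [-1.549, 0.306, -0.3]
force: [-0.6, 0.1, 0.5]
opening: 0.0513
```

```bash
python3 - <<'E'
from h import *
s=robot.read_state();P,R=tool(s); print(P,s['opening'],s['force'])
im=robot.read_camera('side'); cv2.imwrite('pics/s3.png',cv2.resize(im[180:320,280:440],None,fx=4,fy=4,interpolation=cv2.INTER_CUBIC))
E
```

```text
[ 0.46208226 -0.2039801   0.04714276] 0.05125377946353613 [-0.57040064  0.08974163  0.53459201]
```

View pics/s3.png

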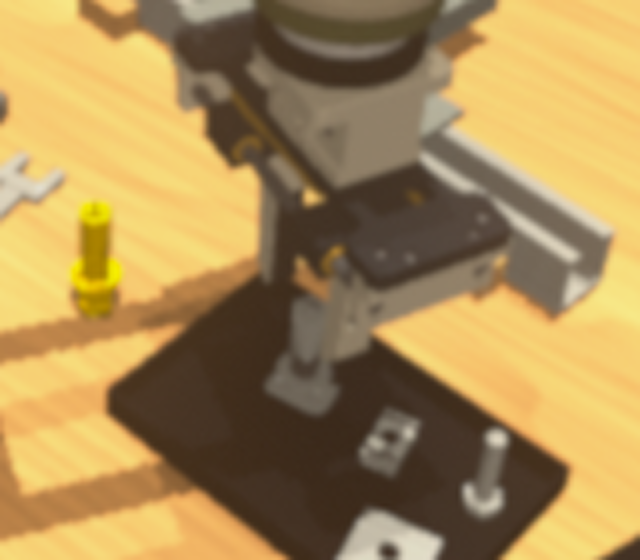

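{"api": "carry_out", "payload": {"increments": [{"linear": [0.0,0.0,0.0],"yaw": 0.0},{"linear": [0.0,0.0,0.0],"yaw": 0.0},{"linear": [0.0,0.0,0.0],"yaw": 0.0},{"linear": [0.0,0.0,0.0],"yaw": 0.0},{"linear": [0.0,0.0,0.0],"yaw": 0.0}], "gripper": 0.0, "newtons": 20}}

```text
t: 4.18
tool_pos: [0.4629, -0.2046, 0.0484]
orientation: [-1.55, 0.305, -0.302]
force: [0.2, -0.6, 2.2]
opening: 0.0159
```

{"api": "carry_out", "payload": {"increments": [{"linear": [0.0,0.0,0.0],"yaw": 0.0},{"linear": [0.0,0.0,0.0],"yaw": 0.0}], "newtons": 35}}

```text
t: 4.42
tool_pos: [0.4629, -0.2046, 0.0484]
orientation: [-1.55, 0.305, -0.302]
force: [0.5, 0.4, 0.8]
opening: 0.0149
```

```bash
python3 - <<'E'
from h import *
s=robot.read_state();P,R=tool(s); print(P,s['opening'],s['force'],'jaw',np.degrees(np.arctan2(R[1,2],R[0,2])),R[:,1])
E
```

```text
[ 0.4629013  -0.20459987  0.04840301] 0.0149277619627726 [0.48174415 0.35887063 0.83145305] jaw 67.84037535708075 [-1.99281948e-03 -6.16938398e-05 -9.99998012e-01]
```

{"api": "carry_out", "payload": {"increments": [{"linear": [0.0,-0.03,0.0],"yaw": 0.0},{"linear": [0.0,-0.08,0.0],"yaw": 0.0},{"linear": [0.0,-0.13,0.0],"yaw": 0.0},{"linear": [0.03,-0.15,0.04],"yaw": 0.1},{"linear": [0.06,-0.15,0.075],"yaw": 0.22}]}}

```text
t: 5.05
tool_pos: [0.5494, -0.1579, 0.2013]
orientation: [-1.518, 0.476, -0.481]
force: [-0.5, -1.0, -1.1]
opening: 0.0149
```

```bash
python3 - <<'E'
from h import *
s=robot.read_state();P,R=tool(s); print(P,s['opening'],s['force'],'jaw',np.degrees(np.arctan2(R[1,2],R[0,2])),R[:,1])
print(R.T@(np.array([.713,-.064,.2])-P))
im=robot.read_camera('side'); cv2.imwrite('pics/s4.png',cv2.resize(im[100:300,280:480],None,fx=3,fy=3,interpolation=cv2.INTER_CUBIC))
E
```

```text
[ 0.5493986  -0.1579163   0.20130149] 0.014866193588764542 [-0.53974277 -0.95373501 -1.08733773] jaw 54.96733775582845 [ 0.00276414 -0.00194183 -0.99999429]
[0.08004403 0.00157133 0.1708153 ]
```

View pics/s4.png

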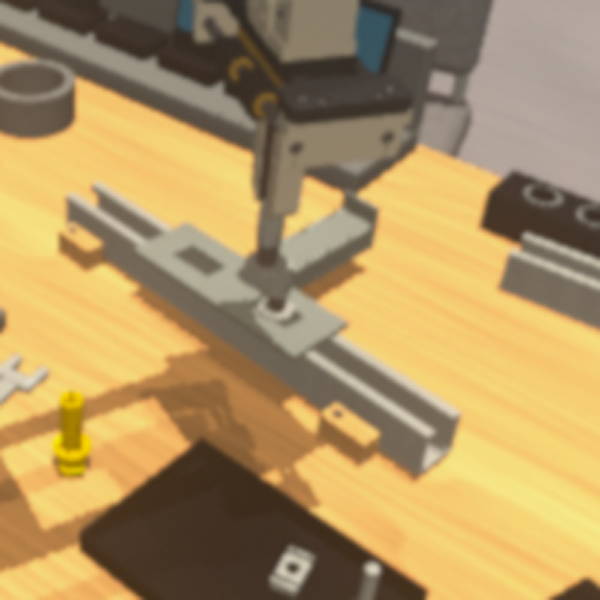

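The bolt is held upright. Next I'll put the wrist camera over the hole.

{"api": "carry_out", "payload": {"increments": [{"linear": [0.02,0.0,0.04],"yaw": 0.0},{"linear": [0.04,0.0,0.085],"yaw": 0.0},{"linear": [0.06,0.0,0.13],"yaw": 0.0},{"linear": [0.08,0.0,0.17],"yaw": 0.0},{"linear": [0.08,0.0,0.17],"yaw": 0.0}]}}

```text
t: 5.72
tool_pos: [0.7166, -0.0597, 0.196]
orientation: [-1.515, 0.482, -0.479]
force: [0.2, -0.7, -1.9]
opening: 0.0148
```

```bash
python3 - <<'E'
from h import *
import pickle
s=robot.read_state();P,R=tool(s); print(P,'jaw',np.degrees(np.arctan2(R[1,2],R[0,2])))
p=robot.camera_params('wrist'); im=robot.read_camera('wrist'); cv2.imwrite('pics/w5.png',im); pickle.dump(p,open('w5.pkl','wb'))
print(proj('wrist',np.array([.655,-.024,.055]),p))
cv2.imwrite('pics/w5z.png',cv2.resize(im[40:240,200:440],None,fx=3,fy=3,interpolation=cv2.INTER_CUBIC))
E
```

```text
[ 0.71662397 -0.05973544  0.19598007] jaw 54.84261494150813
[312.01254505 119.78676641]
```

View pics/w5z.png

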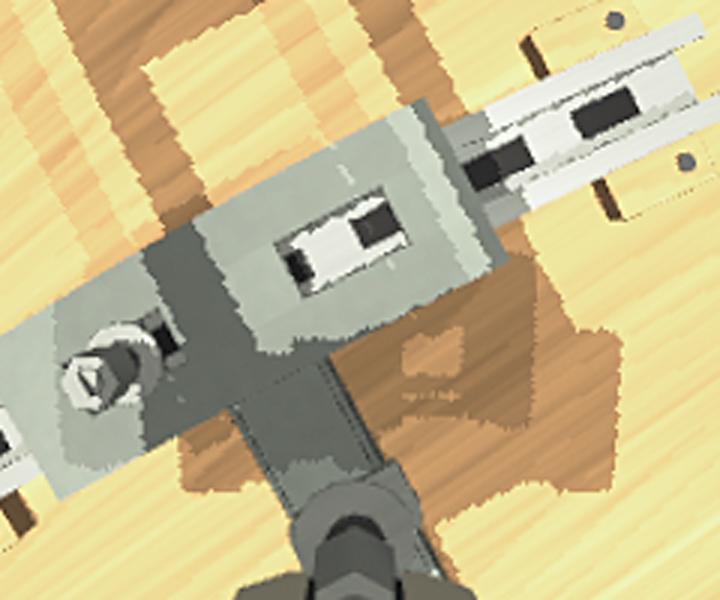

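View pics/w5.png

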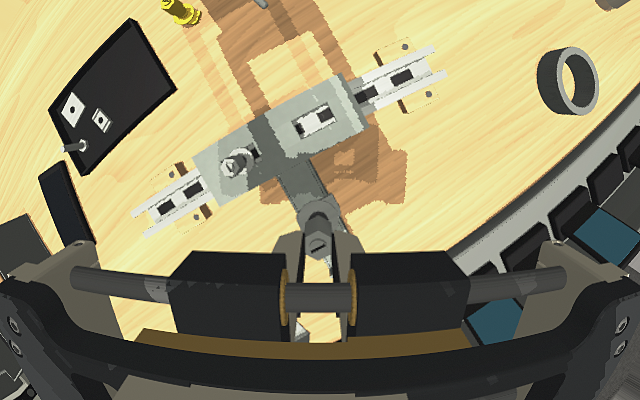

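```bash
python3 - <<'E'
from h import *
import pickle
p=pickle.load(open('w5.pkl','rb'))
im=cv2.imread('pics/w5.png')
cz=np.array([[274,243],[383,187],[410,240],[303,297]],float); c=(cz+.5)/3-.5+[200,40]
# refine: plate mask
sub=im[85:150,280:350]; 
g=cv2.cvtColor(im,cv2.COLOR_BGR2GRAY)
c2=cv2.cornerSubPix(g,c.astype(np.float32).reshape(-1,1,2),(3,3),(-1,-1),(3,50,.01)).reshape(-1,2); print(c,c2)
for cc in(c,c2):
  for z in (.046,.053,.06):
    X=np.array([onz('wrist',*k,z,p)[:2] for k in cc]); m=X.mean(0)
    L=(np.linalg.norm(X[1]-X[0])+np.linalg.norm(X[2]-X[3]))/2; W=(np.linalg.norm(X[3]-X[0])+np.linalg.norm(X[2]-X[1]))/2
    d=(X[1]-X[0]+X[2]-X[3]); print(z,m,L,W,np.degrees(np.arctan2(d[1],d[0])))
# strut direction from plate long edges
e=(np.array([[0,333],[425,100],[62,500],[508,265]],float)+.5)/3-.5+[200,40]
X=np.array([onz('wrist',*k,.053,p)[:2] for k in e]); 
for a,b in((0,1),(2,3)): d=X[b]-X[a]; print('edge',np.degrees(np.arctan2(d[1],d[0])))
s0=(np.array([[172,131],[196,122],[217,139],[194,150]])/2.927+[280,140]).mean(0)
t0=(np.array([[213,206],[266,208],[264,236],[211,234]])/3.158+[250,80]).mean(0)
w=c.mean(0); print(s0,t0)
print('w-s',two(ray('wrist',*w,p),ray('side',*s0)),'t-s',two(ray('top',*t0),ray('side',*s0)))
# held bolt check
P,R=tool(); print('grip line',P)
for z in(.15,.167,.17,.22): print(z,proj('wrist',np.array([P[0],P[1],z]),p))
E
```

```text
[[291.         120.66666667]
 [327.33333333 102.        ]
 [336.33333333 119.66666667]
 [300.66666667 138.66666667]] [[290.3479   120.79911 ]
 [327.33334  102.      ]
 [336.33334  119.666664]
 [301.50208  138.95549 ]]
0.046 [ 0.65630275 -0.02280837] 0.043649932916509065 0.0217845396878008 82.57781121576386
0.053 [ 0.65636667 -0.02274154] 0.04273828983056302 0.021329562471114387 82.57781121576379
0.06 [ 0.65643059 -0.02267472] 0.041826646744616974 0.020874585254427966 82.57781121576387
0.046 [ 0.65642364 -0.02283366] 0.04367618070784714 0.022258812436674602 82.90095423225584
0.053 [ 0.65648504 -0.02276631] 0.04276398942821795 0.021793929878937884 82.9009542322558
0.06 [ 0.65654643 -0.02269896] 0.04185179814858875 0.021329047321201056 82.9009542322559
edge 82.05564441657752
edge 82.38848571591434
[346.53570208 186.2931329 ] [325.52248258 149.98100063]
w-s (array([ 0.65675035, -0.02316135,  0.05145772]), np.float64(0.0009719634448298833)) t-s (array([ 0.6548275 , -0.02497758,  0.05334492]), np.float64(0.0002916184294667673))
grip line [ 0.71573098 -0.06106354  0.19692538]
0.15 [316.07345955 211.77246818]
0.167 [315.94308276 218.54176924]
0.17 [315.91815918 219.8386426 ]
0.22 [315.3889581  247.59304411]
```

```bash
python3 - <<'E'
from h import *
im=cv2.imread('pics/w5.png')
cv2.imwrite('pics/w5b.png',cv2.resize(im[185:275,270:370],None,fx=6,fy=6,interpolation=cv2.INTER_CUBIC))
cv2.imwrite('pics/w5h.png',cv2.resize(im[90:150,280:350],None,fx=10,fy=10,interpolation=cv2.INTER_CUBIC))
E
```

```text
(no output)
```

View pics/w5b.png

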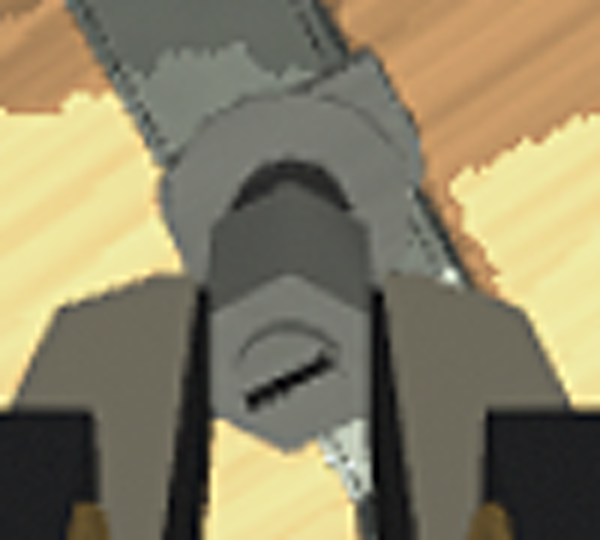

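View pics/w5h.png

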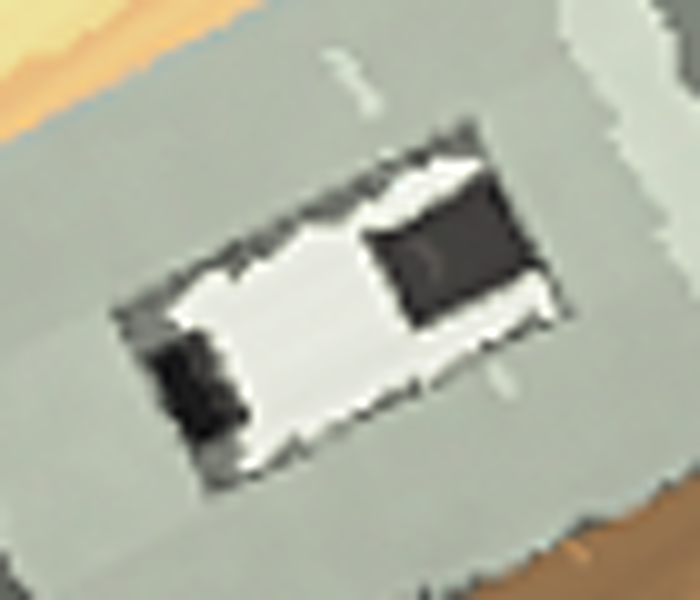

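{"api": "carry_out", "payload": {"increments": [{"linear": [0.0,0.0,0.0],"yaw": 0.04},{"linear": [0.0,0.0,0.0],"yaw": 0.04},{"linear": [0.0,0.0,0.0],"yaw": 0.04},{"linear": [0.0,0.0,0.0],"yaw": 0.04}]}}

```text
t: 6.28
tool_pos: [0.7155, -0.0615, 0.1974]
orientation: [-1.508, 0.513, -0.512]
force: [0.1, 0.7, -1.6]
opening: 0.0149
```

```bash
python3 - <<'E'
from h import *
import pickle
s=robot.read_state();P,R=tool(s); print(P,'jaw',np.degrees(np.arctan2(R[1,2],R[0,2])))
p=robot.camera_params('wrist'); im=robot.read_camera('wrist'); cv2.imwrite('pics/w6.png',im); pickle.dump((p,s),open('w6.pkl','wb'))
P2,R2=tool(); print(P2)
c=proj('wrist',np.array([.6564,-.0227,.053]),p); print(c); x0,y0=(c-[35,30]).astype(int); print(x0,y0)
cv2.imwrite('pics/w6h.png',cv2.resize(im[y0:y0+60,x0:x0+70],None,fx=10,fy=10,interpolation=cv2.INTER_CUBIC))
f=proj('wrist',np.array([*P[:2],P[2]+.0246]),p);print(f)
cv2.imwrite('pics/w6b.png',cv2.resize(im[185:275,270:370],None,fx=6,fy=6,interpolation=cv2.INTER_CUBIC))
E
```

```text
[ 0.71551906 -0.06146567  0.1973762 ] jaw 52.487080166128024
[ 0.71560924 -0.06135823  0.19732351]
[313.05502705 120.06735572]
278 90
[318.1576236  248.02971051]
```

View pics/w6h.png

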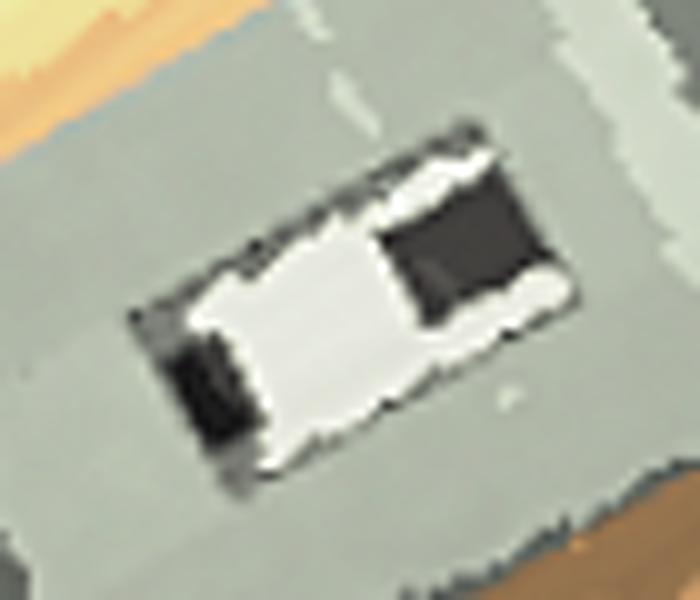

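View pics/w6b.png

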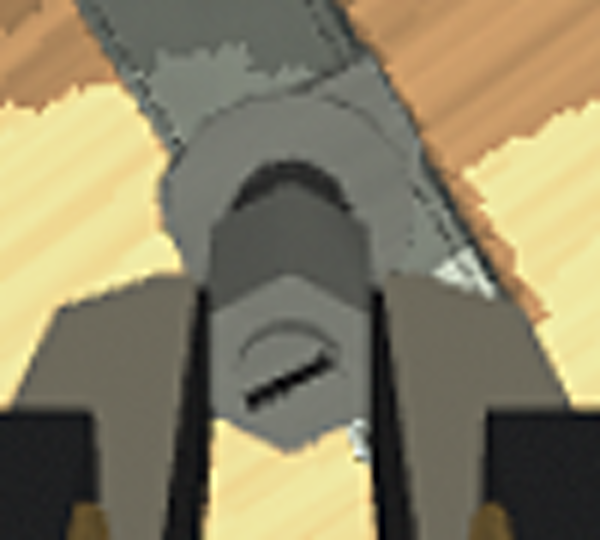

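```bash
python3 - <<'E'
from h import *
import pickle
p,s=pickle.load(open('w6.pkl','rb')); 
c=(np.array([[128,315],[478,118],[580,302],[235,497]],float)+.5)/10-.5+[278,90]
for z in (.046,.053,.06):
    X=np.array([onz('wrist',*k,z,p)[:2] for k in c]); L=(np.linalg.norm(X[1]-X[0])+np.linalg.norm(X[2]-X[3]))/2; W=(np.linalg.norm(X[3]-X[0])+np.linalg.norm(X[2]-X[1]))/2
    d=(X[1]-X[0]+X[2]-X[3]); print(z,X.mean(0),L,W,np.degrees(np.arctan2(d[1],d[0])))
im=cv2.imread('pics/w6.png'); cv2.imwrite('pics/w6p.png',cv2.resize(im[60:220,180:400],None,fx=3.6,fy=3.6,interpolation=cv2.INTER_CUBIC))
E
```

```text
0.046 [ 0.65647439 -0.02294136] 0.043037562154061654 0.02289024150777992 82.02360383045735
0.053 [ 0.65654385 -0.02285547] 0.042142140753902615 0.02241399677933783 82.02360383045742
0.06 [ 0.65661331 -0.02276958] 0.041246719353743605 0.021937752050895626 82.02360383045735
```

View pics/w6p.png

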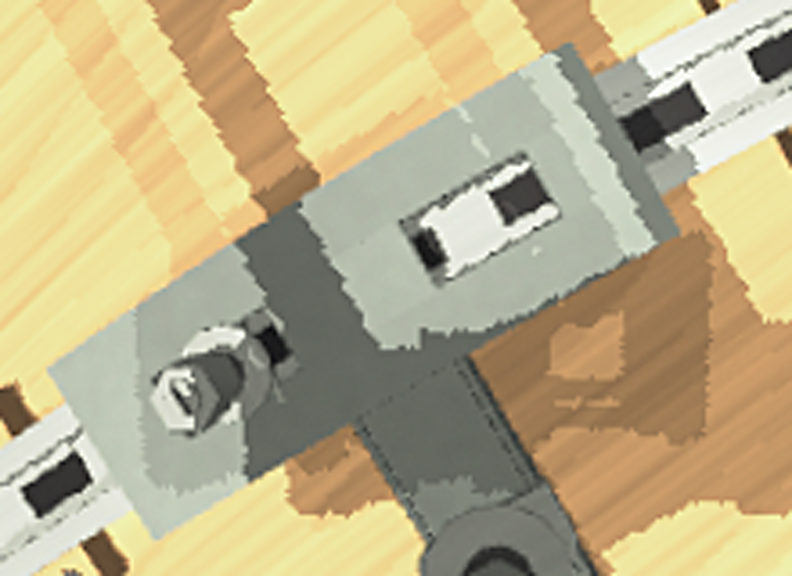

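```bash
python3 - <<'E'
from h import *
import pickle
p,s=pickle.load(open('w6.pkl','rb')); P,R=tool(s)
c=(np.array([[48,370],[572,42],[680,235],[158,538]],float)+.5)/3.6-.5+[180,60]
X=np.array([onz('wrist',*k,.055,p)[:2] for k in c])
for a,b in((0,1),(3,2)): d=X[b]-X[a]; print(np.linalg.norm(d),np.degrees(np.arctan2(d[1],d[0])))
for a,b in((1,2),(0,3)): d=X[b]-X[a]; print('w',np.linalg.norm(d),np.degrees(np.arctan2(d[1],d[0])))
m=X.mean(0); u=np.array([np.cos(np.radians(82.1)),np.sin(np.radians(82.1))]); n=np.array([u[1],-u[0]])
H=np.array([.6565,-.0228]); print('hole rel plate centre along/across',(H-m)@u,(H-m)@n)
P,R=tool(); print(P,np.degrees(np.arctan2(R[1,2],R[0,2])),R.T@(np.array([.6565,-.0228,.12])-P))
E
```

```text
0.18774863166643987 82.82876849336375
0.18564102548008046 82.41860881185562
w 0.065020286095302 -8.072351545336952
w 0.06369264342561896 -6.190837967055591
hole rel plate centre along/across 0.04444471263630185 -0.0010395517101000154
[ 0.71560924 -0.06135823  0.19732351] 52.489619184006756 [-0.07026402  0.07741225 -0.00546569]
```

{"api": "carry_out", "payload": {"increments": [{"linear": [-0.035,0.0,-0.0027],"yaw": 0.0},{"linear": [-0.0703,0.03,-0.0055],"yaw": 0.0},{"linear": [-0.0703,0.065,-0.0055],"yaw": 0.0},{"linear": [-0.07,0.077,-0.0055],"yaw": 0.0},{"linear": [-0.07,0.077,-0.0055],"yaw": 0.0}]}}

```text
t: 6.95
tool_pos: [0.6564, -0.0232, 0.1199]
orientation: [-1.508, 0.514, -0.511]
force: [0.1, -1.0, -1.0]
opening: 0.0149
```

```bash
python3 - <<'E'
from h import *
im=robot.read_camera('side'); s=robot.read_state()
P,R=tool(s); print(P,np.degrees(np.arctan2(R[1,2],R[0,2])),R[:,1],s['force'],R.T@(np.array([.6568,-.0228,P[2]])-P))
cv2.imwrite('pics/s7.png',cv2.resize(im[120:260,280:440],None,fx=4,fy=4,interpolation=cv2.INTER_CUBIC))
E
```

```text
[ 0.65740488 -0.02337694  0.12138678] 52.4735403405489 [ 3.75593032e-04  1.23501683e-03 -9.99999167e-01] [-0.29330587 -0.09709595 -1.02944149] [-8.31139860e-04  4.85343401e-07  8.91083891e-05]
```

View pics/s7.png

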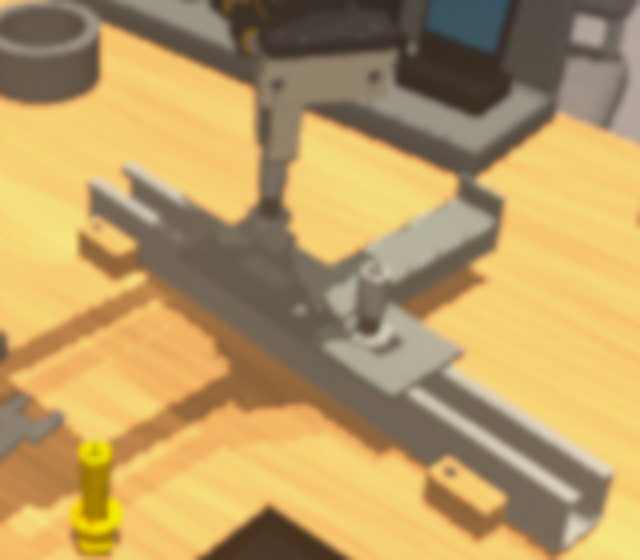

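{"api": "carry_out", "payload": {"increments": [{"linear": [-0.0005,0.004,0.0],"yaw": 0.0},{"linear": [-0.0005,0.008,0.0],"yaw": 0.0},{"linear": [-0.0005,0.012,0.0],"yaw": 0.0},{"linear": [-0.0005,0.015,0.0],"yaw": 0.0},{"linear": [-0.0005,0.015,0.0],"yaw": 0.0}]}}

```text
t: 7.62
tool_pos: [0.6567, -0.023, 0.1058]
orientation: [-1.508, 0.513, -0.512]
force: [0.5, 0.2, -0.4]
opening: 0.0146
```

{"api": "carry_out", "payload": {"increments": [{"linear": [0.0,0.003,0.0],"yaw": 0.0},{"linear": [0.0,0.006,0.0],"yaw": 0.0},{"linear": [0.0,0.006,0.0],"yaw": 0.0}]}}

```text
t: 8.0
tool_pos: [0.6563, -0.0229, 0.0993]
orientation: [-1.508, 0.514, -0.511]
force: [0.8, 0.2, -1.9]
opening: 0.0147
```

{"api": "carry_out", "payload": {"increments": [{"linear": [0.0,0.002,0.0],"yaw": 0.0},{"linear": [0.0,0.004,0.0],"yaw": 0.0},{"linear": [0.0,0.004,0.0],"yaw": 0.0}]}}

```text
t: 8.38
tool_pos: [0.6561, -0.0229, 0.095]
orientation: [-1.508, 0.514, -0.511]
force: [-0.2, 1.0, -2.0]
opening: 0.0149
```

{"api": "carry_out", "payload": {"increments": [{"linear": [0.0,0.002,0.0],"yaw": 0.0},{"linear": [0.0,0.004,0.0],"yaw": 0.0},{"linear": [0.0,0.004,0.0],"yaw": 0.0}]}}

```text
t: 8.75
tool_pos: [0.6559, -0.0229, 0.0906]
orientation: [-1.509, 0.515, -0.511]
force: [-0.9, -0.1, -1.3]
opening: 0.015
```

```bash
python3 - <<'E'
from h import *
im=robot.read_camera('side'); s=robot.read_state()
P,R=tool(s); print(P,R[:,1],s['force'],s['wrist_torque'])
cv2.imwrite('pics/s8.png',cv2.resize(im[150:230,310:400],None,fx=7,fy=7,interpolation=cv2.INTER_CUBIC))
E
```

```text
[ 0.65603109 -0.02289101  0.09086703] [-0.00202155  0.00158052 -0.99999671] [-0.05454846 -0.02792345 -1.20276724] [-0.0288752   0.05319404  0.0146142 ]
```

View pics/s8.png

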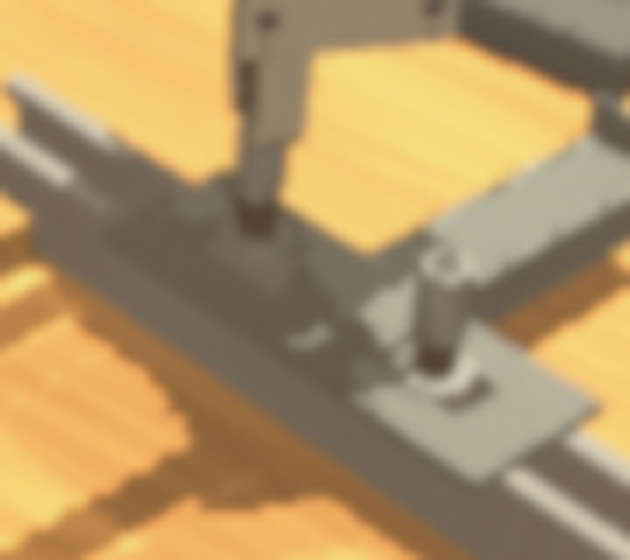

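{"api": "carry_out", "payload": {"increments": [{"linear": [0.0006,0.0015,0.0004],"yaw": 0.0},{"linear": [0.0006,0.003,0.0004],"yaw": 0.0},{"linear": [0.0006,0.003,0.0004],"yaw": 0.0}]}}

```text
t: 9.18
tool_pos: [0.6566, -0.0229, 0.0876]
orientation: [-1.509, 0.515, -0.51]
force: [-0.4, 0.6, -1.0]
opening: 0.0149
```

{"api": "carry_out", "payload": {"increments": [{"linear": [0.0,0.0015,0.0],"yaw": 0.0},{"linear": [0.0,0.003,0.0],"yaw": 0.0},{"linear": [0.0,0.003,0.0],"yaw": 0.0}]}}

```text
t: 9.55
tool_pos: [0.6564, -0.0229, 0.0843]
orientation: [-1.509, 0.515, -0.51]
force: [0.0, 0.0, -1.3]
opening: 0.0149
```

{"api": "carry_out", "payload": {"increments": [{"linear": [0.0002,0.001,0.0001],"yaw": 0.0},{"linear": [0.0002,0.002,0.0001],"yaw": 0.0},{"linear": [0.0002,0.002,0.0001],"yaw": 0.0}]}}

```text
t: 9.93
tool_pos: [0.6565, -0.0229, 0.0822]
orientation: [-1.509, 0.515, -0.51]
force: [0.6, 0.5, -1.0]
opening: 0.0144
```

{"api": "carry_out", "payload": {"increments": [{"linear": [0.0,0.001,0.0],"yaw": 0.0},{"linear": [0.0,0.002,0.0],"yaw": 0.0},{"linear": [0.0,0.002,0.0],"yaw": 0.0}]}}

```text
t: 10.3
tool_pos: [0.6567, -0.0229, 0.0806]
orientation: [-1.509, 0.515, -0.51]
force: [-0.9, -0.4, 1.7]
opening: 0.015
```

```bash
python3 - <<'E'
from h import *
im=robot.read_camera('side'); s=robot.read_state()
P,R=tool(s); print(P,R[:,1],s['force'],s['wrist_torque'])
cv2.imwrite('pics/s9.png',cv2.resize(im[150:230,310:400],None,fx=7,fy=7,interpolation=cv2.INTER_CUBIC))
E
```

```text
[ 0.65669679 -0.0229332   0.08053914] [-0.00262986  0.00162126 -0.99999523] [-0.20190503  0.0190827   2.37557448] [-0.01005733  0.18954013  0.05717712]
```

View pics/s9.png

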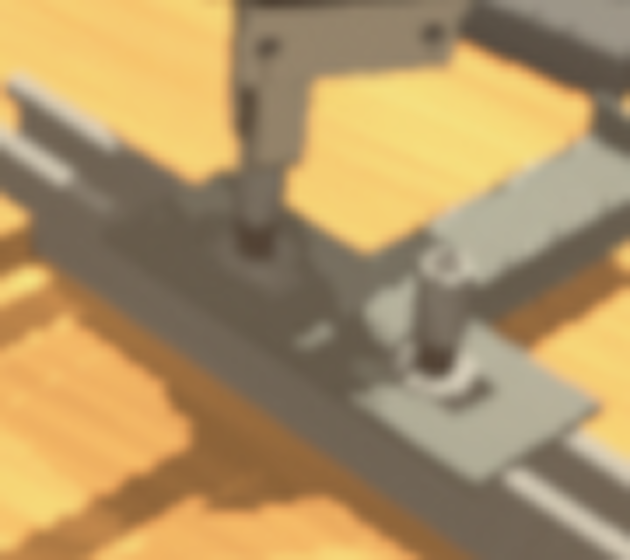

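{"api": "carry_out", "payload": {"increments": [{"linear": [0.0,0.001,0.0],"yaw": 0.0},{"linear": [0.0,0.002,0.0],"yaw": 0.0},{"linear": [0.0,0.002,0.0],"yaw": 0.0}], "newtons": 50}}

```text
t: 10.72
tool_pos: [0.6569, -0.023, 0.0789]
orientation: [-1.508, 0.515, -0.511]
force: [-1.7, -0.0, 4.4]
opening: 0.0143
```

```bash
python3 - <<'E'
from h import *
s=robot.read_state()
P,R=tool(s); print(P,R[:,1],s['force'],s['wrist_torque'])
E
```

```text
[ 0.65691175 -0.0229513   0.07893201] [-0.00209441  0.00156414 -0.99999658] [-1.65799048 -0.01547681  4.36124566] [-0.03512807  0.35222276  0.00685712]
```

{"api": "carry_out", "payload": {"increments": [{"linear": [0.0,0.001,0.0],"yaw": 0.0},{"linear": [0.0,0.002,0.0],"yaw": 0.0},{"linear": [0.0,0.002,0.0],"yaw": 0.0}]}}

```text
t: 11.1
tool_pos: [0.6572, -0.023, 0.0777]
orientation: [-1.508, 0.514, -0.511]
force: [-3.5, 0.1, 8.1]
opening: 0.0141
```

{"api": "carry_out", "payload": {"increments": [{"linear": [0.0,0.001,0.0],"yaw": 0.0},{"linear": [0.0,0.001,0.0],"yaw": 0.0}]}}

```text
t: 11.35
tool_pos: [0.6575, -0.0231, 0.0776]
orientation: [-1.508, 0.513, -0.512]
force: [-2.9, -0.3, 6.7]
opening: 0.0144
```

```bash
python3 - <<'E'
from h import *
s=robot.read_state()
P,R=tool(s); print(P,R[:,1],s['force'],s['wrist_torque'],s['q'][5])
E
```

```text
[ 0.65752588 -0.02311347  0.0775816 ] [-5.35958171e-04  1.22663875e-03 -9.99999104e-01] [-2.94642066 -0.28267998  6.72826932] [-0.0964116   0.59637193 -0.05804364] -1.0298581693857294
```

{"api": "carry_out", "payload": {"increments": [{"linear": [-0.0008,0.0,-0.0006],"yaw": 0.0},{"linear": [-0.0008,0.0,-0.0006],"yaw": 0.0}]}}

```text
t: 11.6
tool_pos: [0.6569, -0.0231, 0.0784]
orientation: [-1.508, 0.513, -0.513]
force: [-1.8, -0.3, 6.4]
opening: 0.0144
```

```bash
python3 - <<'E'
from h import *
s=robot.read_state()
P,R=tool(s); print(P,R[:,1],s['force'],s['wrist_torque'],s['q'][5])
E
```

```text
[ 0.65692315 -0.02311139  0.07839191] [ 4.75587141e-04  1.13508733e-03 -9.99999243e-01] [-1.78490345 -0.31513787  6.37448992] [ 0.02438107  0.41357391 -0.02862918] -1.0300159061443293
```

{"api": "carry_out", "payload": {"increments": [{"linear": [-0.0006,0.001,-0.0005],"yaw": 0.0},{"linear": [-0.0006,0.0025,-0.0005],"yaw": 0.0},{"linear": [-0.0006,0.0025,-0.0005],"yaw": 0.0}]}}

```text
t: 11.98
tool_pos: [0.6568, -0.0231, 0.077]
orientation: [-1.508, 0.511, -0.514]
force: [-2.1, 1.3, 8.8]
opening: 0.0139
```

```bash
python3 - <<'E'
from h import *
s=robot.read_state()
P,R=tool(s); print(P,R[:,1],s['force'],s['wrist_torque'],s['q'][5])
E
```

```text
[ 0.65684164 -0.02310091  0.07698892] [ 0.0021376   0.00110168 -0.99999711] [-2.10961776  1.26988732  8.83871228] [0.06598113 0.4119283  0.05246626] -1.0301961964454405
```

{"api": "carry_out", "payload": {"increments": [{"linear": [-0.0002,0.001,0.0],"yaw": 0.0},{"linear": [-0.0002,0.0024,0.0],"yaw": 0.0},{"linear": [-0.0002,0.0024,0.0],"yaw": 0.0}]}}

```text
t: 12.35
tool_pos: [0.6572, -0.0231, 0.0758]
orientation: [-1.507, 0.51, -0.515]
force: [-3.7, -0.2, 9.0]
opening: 0.0145
```

```bash
python3 - <<'E'
from h import *
s=robot.read_state()
P,R=tool(s); print(P,R[:,1],s['force'],s['wrist_torque'],s['q'][5],np.degrees(np.arctan2(R[1,2],R[0,2])))
im=robot.read_camera('side'); 
cv2.imwrite('pics/s10.png',cv2.resize(im[150:230,310:400],None,fx=7,fy=7,interpolation=cv2.INTER_CUBIC))
E
```

```text
[ 0.65719073 -0.02306297  0.07580356] [ 3.32887436e-03  8.88365296e-04 -9.99994065e-01] [-3.69291466 -0.1935904   9.03564089] [-0.00653569  0.71493036 -0.00148138] -1.0301019335495283 52.48385191429389
```

View pics/s10.png

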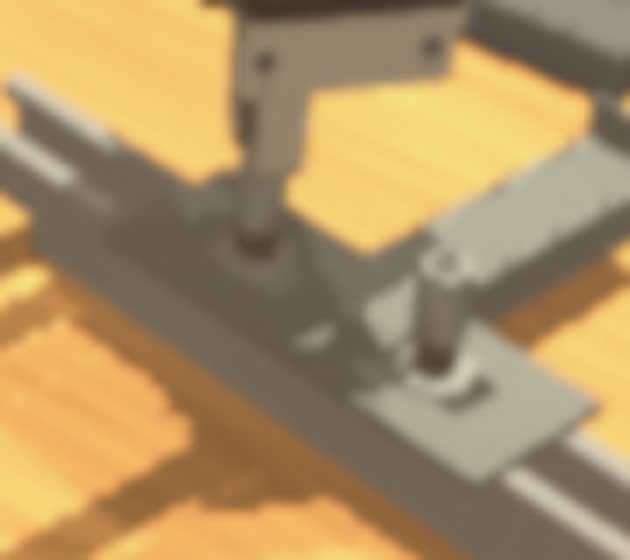

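{"api": "carry_out", "payload": {"increments": [{"linear": [-0.0005,0.0014,-0.0003],"yaw": 0.1},{"linear": [-0.0006,0.0014,-0.0004],"yaw": 0.22},{"linear": [-0.0006,0.0014,-0.0004],"yaw": 0.34},{"linear": [-0.0006,0.0014,-0.0004],"yaw": 0.46}]}}

```text
t: 12.9
tool_pos: [0.6581, -0.0231, 0.0764]
orientation: [-1.385, 0.865, -0.874]
force: [-0.2, 1.1, 9.1]
opening: 0.0144
```

```bash
python3 - <<'E'
from h import *
s=robot.read_state()
P,R=tool(s); print(P,R[:,1],s['force'],s['wrist_torque'],s['q'][5],np.degrees(np.arctan2(R[1,2],R[0,2])))
print('to centre',R.T@(np.array([.6567,-.023,P[2]])-P))
E
```

```text
[ 0.6580625  -0.02309166  0.07638408] [ 6.97033678e-03  6.08496381e-04 -9.99975522e-01] [-0.22408042  1.08420514  9.11923608] [0.06218753 0.13530519 0.09327025] -0.5662191215595587 25.905087015033516
to centre [-6.77680477e-04 -9.44132028e-06 -1.18552615e-03]
```

{"api": "carry_out", "payload": {"increments": [{"linear": [-0.0005,0.0016,-0.0008],"yaw": 0.1},{"linear": [-0.0007,0.0016,-0.0012],"yaw": 0.22},{"linear": [-0.0007,0.0016,-0.0012],"yaw": 0.34},{"linear": [-0.0007,0.0016,-0.0012],"yaw": 0.46}]}}

```text
t: 13.4
tool_pos: [0.6582, -0.0231, 0.0766]
orientation: [-1.196, 1.21, -1.222]
force: [-0.9, 0.2, 9.1]
opening: 0.0145
```

```bash
python3 - <<'E'
from h import *
s=robot.read_state()
P,R=tool(s); print(P,R[:,1],s['force'],s['wrist_torque'],s['q'][5],np.degrees(np.arctan2(R[1,2],R[0,2])))
print('to centre',R.T@(np.array([.6567,-.023,P[2]])-P))
E
```

```text
[ 0.65816506 -0.02306616  0.07657712] [ 1.03370589e-02  3.49576321e-04 -9.99946510e-01] [-0.94423496  0.17007798  9.09527709] [0.02548233 0.28772985 0.12676794] -0.10243135324704758 -0.671681750210558
to centre [-4.89846545e-05 -1.51212937e-05 -1.46565750e-03]
```

{"api": "carry_out", "payload": {"increments": [{"linear": [0.0,0.0016,-0.001],"yaw": 0.12},{"linear": [0.0,0.0017,-0.002],"yaw": 0.24},{"linear": [0.0,0.0018,-0.002],"yaw": 0.36},{"linear": [0.0,0.0018,-0.002],"yaw": 0.48}]}}

```text
t: 13.9
tool_pos: [0.6575, -0.0228, 0.0765]
orientation: [-0.92, 1.555, -1.567]
force: [-1.5, 1.4, 8.7]
opening: 0.0139
```

```bash
python3 - <<'E'
from h import *
s=robot.read_state()
P,R=tool(s); print(P,R[:,1],s['force'],s['wrist_torque'],s['q'][5],np.degrees(np.arctan2(R[1,2],R[0,2])))
print('to centre',R.T@(np.array([.6567,-.023,P[2]])-P))
E
```

```text
[ 0.65750573 -0.02280427  0.07645339] [ 1.33691947e-02  4.72873656e-04 -9.99910517e-01] [-1.51676434  1.41016238  8.71117955] [0.23333322 0.29686857 0.06745883] 0.38111265149758317 -28.3858115146356
to centre [ 5.55186086e-04 -1.08644803e-05 -6.15758042e-04]
```

{"api": "carry_out", "payload": {"increments": [{"linear": [0.0003,0.0013,-0.0008],"yaw": 0.1},{"linear": [0.0003,0.0013,-0.0008],"yaw": 0.2},{"linear": [0.0003,0.0013,-0.0008],"yaw": 0.2}]}}

```text
t: 14.28
tool_pos: [0.6578, -0.0225, 0.0767]
orientation: [-0.779, 1.691, -1.703]
force: [-1.5, 0.9, 8.3]
opening: 0.0144
```

```bash
python3 - <<'E'
from h import *
s=robot.read_state()
P,R=tool(s); print(P,R[:,1],s['force'],s['wrist_torque'],s['q'][5],np.degrees(np.arctan2(R[1,2],R[0,2])))
im=robot.read_camera('side'); 
cv2.imwrite('pics/s11.png',cv2.resize(im[150:230,310:400],None,fx=7,fy=7,interpolation=cv2.INTER_CUBIC))
E
```

```text
[ 0.65776462 -0.02250203  0.07670273] [ 1.58667509e-02  6.17755233e-04 -9.99873924e-01] [-1.50697628  0.91669051  8.26407361] [0.22327084 0.45915442 0.06547444] 0.5825944765192639 -39.92342965193755
```

View pics/s11.png

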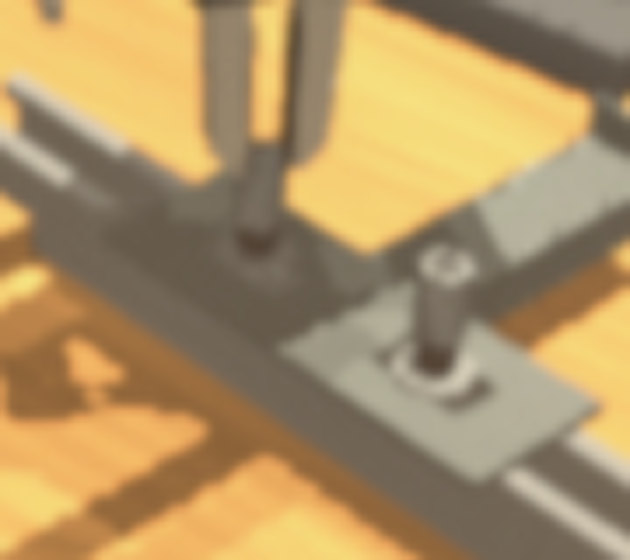

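{"api": "carry_out", "payload": {"increments": [{"linear": [0.0,0.0,0.0],"yaw": 0.0},{"linear": [0.0,-0.0005,0.0],"yaw": 0.0}]}}

```text
t: 14.58
tool_pos: [0.6579, -0.0222, 0.0775]
orientation: [-0.78, 1.69, -1.701]
force: [-0.9, 0.8, 3.9]
opening: 0.014
```

```bash
python3 - <<'E'
from h import *
s=robot.read_state()
P,R=tool(s); print(P,R[:,1],s['force'],s['wrist_torque'],s['q'][5],np.degrees(np.arctan2(R[1,2],R[0,2])))
E
```

```text
[ 0.65786264 -0.02222779  0.07748668] [ 1.61750581e-02  8.59268918e-04 -9.99868806e-01] [-0.94614565  0.82230444  3.90188453] [0.18567517 0.48577375 0.06819852] 0.5814397823932415 -39.84577684687317
```

{"api": "carry_out", "payload": {"increments": [{"linear": [0.0,0.0,0.0],"yaw": 0.0},{"linear": [0.0,0.0,0.0],"yaw": 0.0},{"linear": [0.0,0.0,0.0],"yaw": 0.0},{"linear": [0.0,0.0,0.0],"yaw": 0.0}], "gripper": 0.4}}

```text
t: 15.08
tool_pos: [0.6577, -0.0223, 0.0772]
orientation: [-0.78, 1.69, -1.702]
force: [-1.6, 0.7, 0.0]
opening: 0.0375
```

```bash
python3 - <<'E'
from h import *
s=robot.read_state()
P,R=tool(s); print(P,s['opening'],s['force'],s['q'])
im=robot.read_camera('side'); 
cv2.imwrite('pics/s12.png',cv2.resize(im[150:230,310:400],None,fx=7,fy=7,interpolation=cv2.INTER_CUBIC))
im=robot.read_camera('wrist'); cv2.imwrite('pics/w12.png',cv2.resize(im[180:290,240:400],None,fx=5,fy=5,interpolation=cv2.INTER_CUBIC))
E
```

```text
[ 0.65774899 -0.0223337   0.07717838] 0.037456034465607926 [-1.5536542   0.73245306  0.04527423] [-0.11339571  0.35055138  1.45926637  0.00269796  1.31611297  0.58147605]
```

View pics/s12.png

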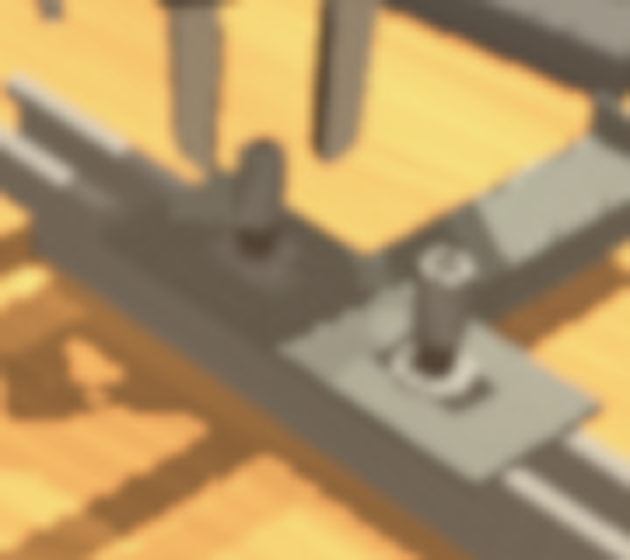

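View pics/w12.png

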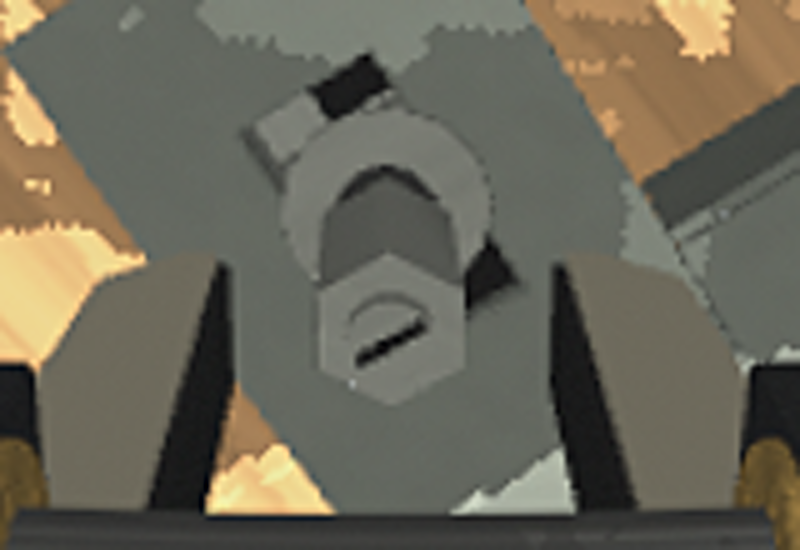

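{"api": "carry_out", "payload": {"increments": [{"linear": [0.0,-0.02,0.0],"yaw": 0.0},{"linear": [0.0,-0.06,0.0],"yaw": 0.0},{"linear": [0.0,-0.11,0.0],"yaw": 0.0},{"linear": [0.0,-0.14,0.0],"yaw": 0.0}]}}

```text
t: 15.68
tool_pos: [0.6569, -0.0225, 0.2228]
orientation: [-0.775, 1.686, -1.703]
force: [-0.3, -0.6, 0.5]
opening: 0.0372
```

```bash
python3 - <<'E'
from h import *
P,R=tool();print(P, R)
# target: camera above hole; keep yaw
print('shift tool', R.T@np.array([.6567,-.023,P[2]]-P)+[.07,0,0])
E
```

```text
[ 0.65688256 -0.02252293  0.22277387] [[-6.40574398e-01  2.15105740e-02  7.67594773e-01]
 [-7.67768608e-01  2.74412968e-04 -6.40727157e-01]
 [-1.39930469e-02 -9.99768583e-01  1.63393615e-02]]
shift tool [ 7.04832266e-02 -4.05794584e-06  1.65539249e-04]
```

{"api": "carry_out", "payload": {"increments": [{"linear": [0.04,0.0,0.0],"yaw": 0.0},{"linear": [0.085,0.0,0.0],"yaw": 0.0},{"linear": [0.085,0.0,0.0],"yaw": 0.0},{"linear": [0.085,0.0,0.0],"yaw": 0.0}]}}

```text
t: 16.18
tool_pos: [0.603, -0.0877, 0.223]
orientation: [-0.772, 1.685, -1.703]
force: [0.3, 0.4, -0.6]
opening: 0.0372
```

```bash
python3 - <<'E'
from h import *
import pickle
p=robot.camera_params('wrist'); im=robot.read_camera('wrist'); pickle.dump(p,open('w13.pkl','wb')); cv2.imwrite('pics/w13.png',im)
c=proj('wrist',np.array([.657,-.065,.08]),p).astype(int); print(c); x0,y0=max(c[0]-90,0),max(c[1]-75,0); print(x0,y0)
cv2.imwrite('pics/w13z.png',cv2.resize(im[y0:y0+140,x0:x0+180],None,fx=4.2,fy=4.2,interpolation=cv2.INTER_CUBIC))
im=robot.read_camera('side'); cv2.imwrite('pics/s13.png',cv2.resize(im[130:330,280:460],None,fx=3,fy=3,interpolation=cv2.INTER_CUBIC))
E
```

```text
[340 139]
250 64
```

View pics/w13z.png

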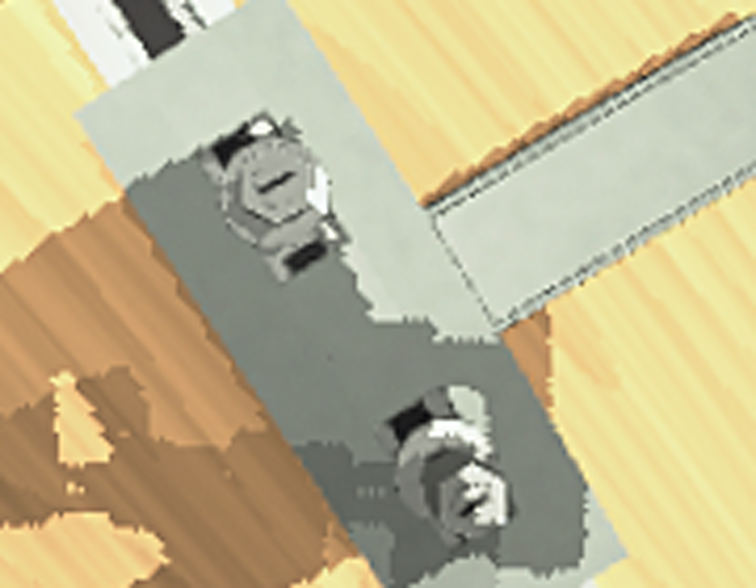

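View pics/s13.png

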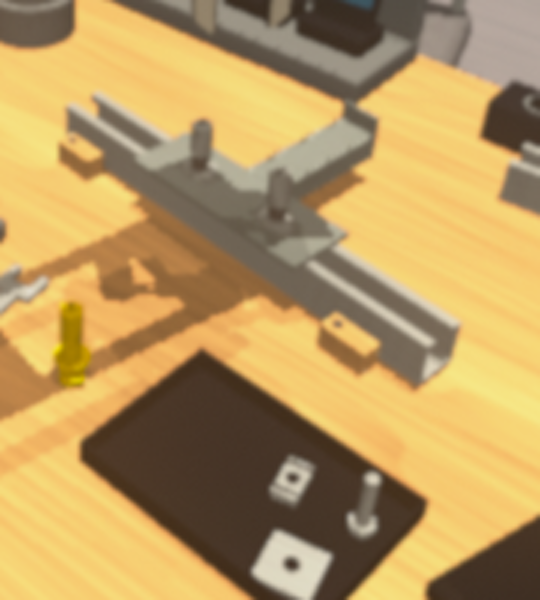

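```bash
python3 - <<'E'
from h import *
import pickle
p=pickle.load(open('w13.pkl','rb'))
f=lambda q:(np.array(q,float)+.5)/4.2-.5+[250,64]
a,b=f((260,191)),f((294,173)); A,B=onz('wrist',*a,.102,p),onz('wrist',*b,.102,p); d=B-A
print('mark ang',np.degrees(np.arctan2(d[1],d[0])),'centre',(A+B)/2,np.linalg.norm(d))
print('washer edge pts centre', onz('wrist',*f((276,192)),.0545,p))
im=cv2.imread('pics/s13.png')
st=np.array([203,125])/3+[280,130]; print(two(ray('wrist',*((a+b)/2),p),ray('side',*st)))
so=np.array([279,176])/3+[280,130]; wo=f((468,502)); print('old',two(ray('wrist',*wo,p),ray('side',*so)))
# before: tick lines for plate shift
c=f(np.array([[78,115],[288,2]]))
print([onz('wrist',*k,.0525,p)[:2] for k in c])
p6,_=pickle.load(open('w6.pkl','rb')); c6=(np.array([[572,42],[680,235]],float)+.5)/3.6-.5+[180,60]
print([onz('wrist',*k,.0525,p6)[:2] for k in c6])
E
```

```text
mark ang -11.640838781186202 centre [ 0.6578637  -0.02261173  0.102     ] 0.008993276141521763
washer edge pts centre [ 0.65797574 -0.02283557  0.0545    ]
(array([ 0.65824694, -0.02262177,  0.09648964]), np.float64(0.0004991198059871864))
old (array([ 0.64406347, -0.11207706,  0.09549337]), np.float64(0.0009469819117563027))
[array([0.63103688, 0.02876928]), array([0.69452007, 0.01576574])]
[array([0.63099716, 0.03054796]), array([0.6958647 , 0.02134787])]
```

```bash
python3 - <<'E'
from h import *
im=cv2.imread('pics/w13.png'); cv2.imwrite('pics/w13c.png',cv2.resize(im[85:140,290:345],None,fx=10,fy=10,interpolation=cv2.INTER_CUBIC))
E
```

```text
(no output)
```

View pics/w13c.png

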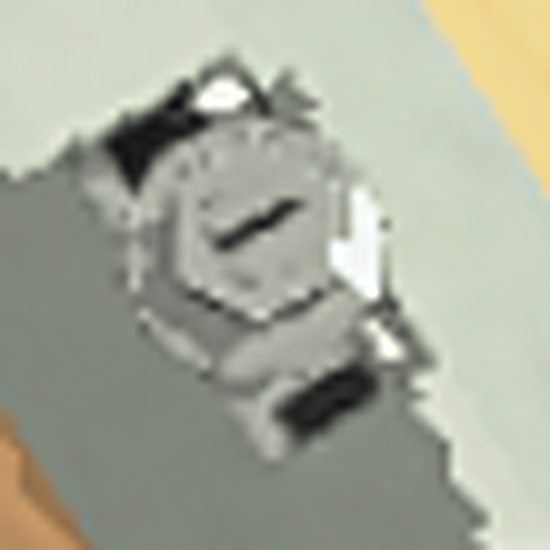

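```bash
python3 - <<'E'
from h import *
a=cv2.imread('pics/side0.png',0); b=cv2.cvtColor(robot.read_camera('side'),cv2.COLOR_BGR2GRAY)
for n,(x,y,w,h) in {'arm end':(385,160,30,30),'plate right cnr':(375,200,25,20),'strut end':(405,230,30,30),'old bolt':(364,183,18,24),'hexbolt':(392,285,20,24)}.items():
    r=cv2.matchTemplate(b[y-6:y+h+6,x-6:x+w+6],a[y:y+h,x:x+w],cv2.TM_CCOEFF_NORMED); _,m,_,l=cv2.minMaxLoc(r); print(n,m,(l[0]-6,l[1]-6))
P,R=tool(); print(P,robot.read_state()['force'],robot.read_state()['t'])
E
```

```text
arm end 0.9997205138206482 (0, 0)
plate right cnr 0.8034151196479797 (0, 0)
strut end 0.9995580911636353 (0, 0)
old bolt 0.6789478659629822 (0, 0)
hexbolt 0.9998205304145813 (0, 0)
[ 0.60302192 -0.08702042  0.22198327] [ 0.22673383 -0.16041055 -0.45671337] 16.325
```

Nothing else has moved: every check shows zero pixel shift. The bolt is upright and crosswise and the gripper is clear, so I'm handing in.

```bash
python3 -c "
from plant import robot
print(robot.close_job())"
```

```text
the job is handed in; nothing more can be done
None
```

I fitted the bolt and handed the job in at about 16.3 s. It went head first through the empty hole, was pushed down on its spring, turned clockwise and released, and now stands like the old bolt beside it.

- **Pushing down:** the washer landed with the plate top about 52 mm above the table. I pressed to about 10.5 N, roughly 4 mm of spring travel; the head needs 3 mm to clear the lips and the spring is solid at 6.5 mm.
- **Turning:** the arm turned about 92° with very little torque. On easing up, the force fell faster than the spring alone explains, so the lips had taken hold of the head before I opened the gripper.
- **Last checks:** in the wrist picture the bolt is upright, its top and washer centres within about 0.3 mm of each other. Its top is level with the old bolt's to about 1 mm. The bracket arm, strut end and hex bolt show no shift in the side camera.

**Doubts and disagreements:**
- The bolt stands about 1 mm to the +x side of my hole estimate.
- The mark on the nut puts the head about 94° round, against 92° from the arm. The mark is only good to about 3°, and both are within the 90–98° range.
- While I pressed, the arm drifted about 1 mm and tilted about 0.9°, with up to 3.7 N sideways.
- One corner of the bracket plate measured 1.8 mm off between two wrist pictures, and another, cut off by the edge of my crop, 5.7 mm. The side camera showed no plate shift, though its plate and old-bolt matches were weaker (0.80 and 0.68) than the others.

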